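Index the filling table and snap the cap on the filled tin

ROBOT

A 7-joint arm with a two-finger parallel gripper is mounted at the origin on the work surface. World frame = base frame: x ahead of the robot, y to its left, z up, the work surface at z = 0. Lengths are in m, angles in rad, forces in N, time in s.
With the tool pointing down it reaches from about 0.4 to 0.85 m from the base axis. Payload 6.9 kg.
Tool frame: the origin (TCP) lies midway between the tips of the shut fingers; the grasp point (between the pads) lies 19 mm behind it (manip.grip_depth is the distance from the TCP to the grasp point, in m); z points along the fingers, y is the line along which they close (so a half turn about z gives the same grasp; the last joint's range is limited). The gripper opens to 85 mm and grips with 20 to 120 N. Pads are 22 mm wide; open, the fingers measure 114 mm over their backs; the gripper's body (76 mm by 85 mm) begins 54 mm behind the grasp point. The pads swing forward as they close: fully open they stand 13 mm farther back than shut.
Start: joints at [-1.109, 0.507, -0.238, 1.5, 0.126, 1.149, -0.155], TCP at [0.218, 0.586, 0.202] pointing down, gripper open.
Joint ranges: [-3.08, 3.08], [-0.24, 2.05], [-1.43, 1.35], [0, 2.5], [-1.52, 4.66], [0.17, 1.96], [-2.89, 2.89]. Speed limits (rad/s): [2.39, 2.39, 3.14, 3.14, 3.14, 3.14, 3.14].

INTERFACE

Orientations are given as a unit quaternion [x, y, z, w].
In Python, from workcell import manip, optics gives the robot as it stands. The module is installed in compiled form; this text tells all that it offers.
- The arm moves only by the tool apply_moves, never from a script. Its argument "targets" is a list that holds one entry, the list of rows, each a list of 7 numbers: the opening, from -1 (shut) to 1 (fully open), then the shift along the tool's x, y, z in units of 50 mm (1.0 is 50 mm), then the turn, a rotation vector about the tool's x, y, z in units of 5 degrees (1.0 is 5 degrees). In form: [[[claw, dx, dy, dz, rx, ry, rz], ...]]. A call has 1 to 8 rows; each row shifts and turns the commanded pose from where the row before left it, along the tool's axes as they then stand; what a row does not reach is not made up. A row lasts 1/10 s, in which the tool goes at most 50 mm and 8.59 degrees, less where a joint would pass 70% of its speed; a pose out of reach is approached as far as the arm can. A call is refused whole if a number of a shift passes 1 or a number of a turn 1, either way. A call with a gripper value outside its range is refused whole. The fingers move at their own pace and stop on an object; the grip force is fixed at half the most. Time passes only in rows, so rows that do not move let the fingers close. It gives the time, the measured TCP pose, the force, the opening and the grip force at its end, in the units of the state.
- manip.get_obs(): the state, without advancing time (a new reading comes with each control period).
- optics.camera(name): name is "side" or "top"; returns a dict with "pixels" (400x640x3 uint8, red, green, blue), "intrinsics" (3x3 intrinsics, pixels), "cam_to_world" (4x4, takes a point from camera to world coordinates). Camera axes: x right, y down, z forward; pixel columns grow to the right and rows downward; lengths in m; the calibration is good to about 2 mm. A picture is of the moment at which its call begins. There is no depth.
- manip.hand_in(): hands the job in; it is judged then, once.
The state is a dict: "time": time; "joint_positions": joint angles; "joint_vel": joint speeds; "effort": joint torques, N m; "eef_pos": TCP position; "tcp_rot": TCP orientation; "wrist_force": force on the tool from outside, world axes, zero at the start; "torque": the same for the moment, N m; "finger_gap": opening from 0.0 (shut) to 1.0 (fully open); "grip_force": force on a finger pad.
Only numpy, scipy, OpenCV 4.12 (cv2) and the standard library are available. Lean on these libraries where they do the work, as an engineer would, in place of code of your own. Each camera call takes 0.05 s, during which the arm holds its last target. There are 200 camera calls.

TASK

The open tin under the filling spout is full: turn the dial, which has an upright handle, one station clockwise (seen from above) until it clicks into the next detent and that tin has come out from under the spout. Then take the small round snap cap from the bench (not the wide flat lid), set it on that tin's neck and press it straight down until it clicks over and sits fully home. Do not let go after the click but keep pressing, and finish with the fingers still on the cap, pushing it down firmly; leave the other loose things on the bench where they are.

Things in the scene. Friction and masses are not known exactly. Their poses are not given: they have to be found in the camera images.
- packer: Hand-indexed filling table, fixed: round base 240 mm across, on it an aluminium dial 256 mm across; a column with powder feeder and hopper (to 430 mm high) beyond its -y side, a spring detent block at its +x rim (to 60 mm high). Origin on the bench on the dial's axis. In its frame the stations lie 85 mm from the axis: +x loading, -y filling under the spout, -x capping (robot side), +y unloading.
- dial_axis (a point): Point on the dial's vertical axis, in the dial's top face, 46 mm above the bench. Axes as packer.
- spout (a point): Centre of the lower mouth of the drop spout over the filling station, 150 mm above the bench; spout 30 mm across. Feeder, trough and hopper stand above and behind it; no room to put a cap on the tin below it.
- dial (a joint): Angle of the dial, rad: about 0 at the start, in a detent with the open full tin under the spout; grows as it turns clockwise seen from above. Detents every 1.571 (the next at 1.571): a spring roller drops between two rim studs, pulls the dial in over the last 0.05 and holds it; about 8 N at the handle to leave or enter one. Turns with light friction in between.
- handle (a point): Middle of the round black knob on the dial's upright handle: 22 mm across, 32 mm high (150 to 182 mm above the bench), on a 10 mm rod, 112 mm from the dial's axis; higher than all tins. Moves with the dial and is fixed to it: at the start at 135 degrees in packer's frame (between -x and +y), one station on at 45 degrees (between +x and +y).
- tin: The open full tin, sitting in its nest on the dial (it can only spin there): 62 mm across, 68 mm to the shoulder, then a grey round neck. Origin at the centre of its underside, on the dial's top. The dial also carries an empty open tin (loading station) and a capped one (capping station at the start), tops up to 139 mm above the bench.
- neck (a point): Centre of the top rim of that tin's neck, 135 mm above the bench. Neck 40 mm across, 21 mm high above the shoulder, tapering to 36 mm at the top; a springy snap bead 46 mm across lies 13 mm below the rim. Moves with the dial.
- cap: Round white snap cap: 54 mm across, 24 mm high, 25 g, open side down on the bench left or right of the filling table. Origin at the centre of its lower edge. Slides freely down the neck until that edge is 11 mm below the neck's rim; then the snap bead resists with up to 8 to 13 N, clicks over about 16 mm below the rim, and the cap is fully home 20 mm below it (cap top 4 mm above the rim).
- wide_lid: Bystander: flat white lid, 82 mm across, 14 mm high, on the other side of the filling table from the cap. Origin at its underside.
- done_tin: Bystander: finished capped tin, 62 mm across, 93 mm high. Origin at its underside.
- jar: Bystander: glass jar, 60 mm across, 85 mm high. Origin at its underside.
- scoop: Bystander: steel measuring scoop, cup 58 mm across and 32 mm high with a flat handle 90 mm long towards its -x. Origin under the cup.
- brush: Bystander: pastry brush lying flat between the robot and the filling table, about 200 mm long, along its x.
- spice: Bystander: small amber bottle, 44 mm across, 100 mm high. Origin at its underside.
- ramekin: Bystander: white ceramic bowl, 84 mm across, 45 mm high. Origin at its underside.
Mind the look-alikes: they are no part of the job. What is shaped like the cap but green or purple is not meant.

How it is judged:
By the outcome, as a careful person would: the job done as asked, in the order asked, and still so for the second after the job is handed in, while the arm keeps its last pose, push and grip.
It also fails if it takes over 64 s, if anything falls off the work surface, if the arm or the gripper's body presses on something with over 40 N, if the wrist force passes 120 N, or if a joint passes its speed limit or range.

## Working session

There is one attempt and no reset: what is moved stays moved. The work goes in short steps, Python scripts to look and compute and a tool call to move; the robot and the scene stay as the last step left them, time stands still between calls to the robot, and variables do not carry over. Pictures are saved under pics/ and viewed, at most 10 in all, crops included, and the job is handed in when it is done.

Besides the shell and the picture viewer there is one more tool, called after "Request:" as name(argument=value, ...), one argument or row to a line, values as JSON. apply_moves: Moves the arm, as the interface text tells. Its arguments: {"type":"object","properties":{"targets":{"type":"array","items":{"type":"array","items":{"type":"array","items":{"type":"number"}}}}},"required":["targets"]}

```bash
mkdir -p pics
cat > h.py <<'E'
from workcell import manip, optics
import numpy as np, cv2
def snap(n,f):
    c=optics.camera(n); cv2.imwrite(f'pics/{f}.png',c['pixels'][:,:,::-1]); 
    np.savez(f'pics/{f}.npz',**c); return c
def ray(c,u,v):
    K=np.array(c['intrinsics']);T=np.array(c['cam_to_world'])
    d=T[:3,:3]@np.linalg.solve(K,[u,v,1.]); return T[:3,3],d
def onz(c,u,v,z):
    o,d=ray(c,u,v); return o+d*(z-o[2])/d[2]
def proj(c,p):
    K=np.array(c['intrinsics']);T=np.array(c['cam_to_world'])
    q=K@(T[:3,:3].T@(np.array(p)-T[:3,3])); return q[:2]/q[2]
E
python3 - <<'E'
from h import *
for n in('top','side'):
    c=snap(n,n+'0'); print(n,np.round(c['cam_to_world'],3).tolist(),np.round(c['intrinsics'],1).tolist())
o=manip.get_obs(); print(o, manip.grip_depth)
E
```

```text
top [[0.012, -0.984, 0.178, 0.191], [-1.0, -0.011, 0.009, -0.022], [-0.007, -0.178, -0.984, 1.77], [0.0, 0.0, 0.0, 1.0]] [[506.8, 0.0, 316.0], [0.0, 506.8, 194.8], [0.0, 0.0, 1.0]]
side [[0.666, -0.478, 0.573, -0.131], [-0.746, -0.428, 0.511, -0.554], [0.001, -0.767, -0.641, 0.826], [0.0, 0.0, 0.0, 1.0]] [[416.9, 0.0, 315.8], [0.0, 416.9, 201.8], [0.0, 0.0, 1.0]]
{'time': 0.1, 'joint_positions': array([-1.10850482,  0.50825564, -0.23754916,  1.50101324,  0.12569063,
        1.14888819, -0.15479276]), 'joint_vel': array([-0.00016303, -0.00134125,  0.00181447, -0.00229316,  0.00120102,
        0.00201516,  0.0007204 ]), 'effort': array([-3.81904523e-03, -6.21835542e+01, -2.19415672e+00, -2.50204754e+01,
        1.25695002e-02,  7.86004151e-03, -8.37355785e-08]), 'eef_pos': array([0.21818093, 0.5851658 , 0.20142285]), 'tcp_rot': array([ 1.77437031e-01,  9.84131840e-01, -7.76552992e-04, -1.35901889e-04]), 'wrist_force': array([-0.26314926, -0.16182911,  0.63126807]), 'torque': array([-0.02556048, -0.03001698,  0.03489411]), 'grip_force': 0.0, 'finger_gap': 0.9959772186641435} 0.0187
```

View pics/top0.png

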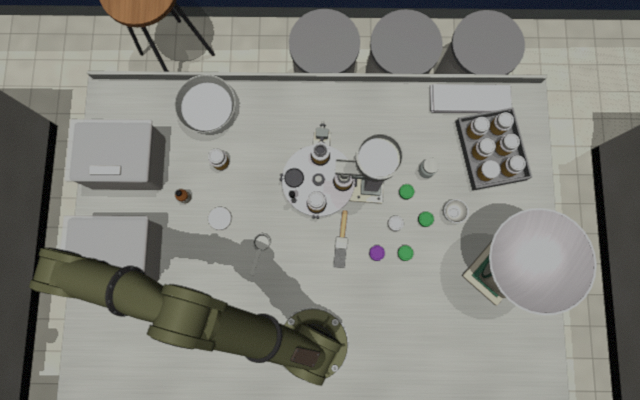

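View pics/side0.png

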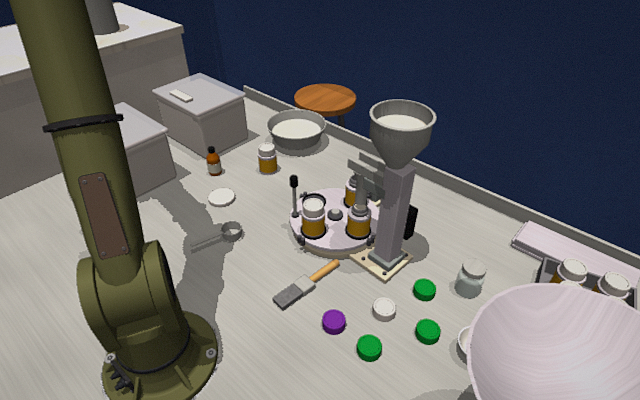

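The top view shows the dial centred near (319,180) with the detent block at (322,132), so packer +x points up in the image. The knob is at (293,196) and the full tin is at (343,181) under the spout. Cap candidates:
- White disc at (395,224): small and round, on the opposite side from the wide disc at (220,218). It fits the description.
- Green at (406,191), (426,219) and (405,253), and purple at (377,253): wrong colour.
- White disc at (220,218): this is the wide lid.

Next I'll measure these and confirm the cap in a crop.

```bash
cat > m.py <<'E'
from h import *
t=dict(np.load('pics/top0.npz')); s=dict(np.load('pics/side0.npz'))
def blob(c,box,f):
    u0,v0,u1,v1=box; im=c['pixels'][v0:v1,u0:u1]
    hsv=cv2.cvtColor(im,cv2.COLOR_RGB2HSV); m=f(hsv).astype(np.uint8)
    n,l,st,ce=cv2.connectedComponentsWithStats(m); i=1+np.argmax(st[1:,4])
    return ce[i]+[u0,v0],st[i]
white=lambda h:(h[...,1]<25)&(h[...,2]>205)
dark=lambda h:h[...,2]<60
for nm,c,b in(('top',t,(380,210,410,238)),('side',s,(368,294,400,322))):
    ce,st=blob(c,b,white);print('cap',nm,ce,st,onz(c,*ce,.024))
for nm,c,b in(('top',t,(283,186,303,206)),('side',s,(284,170,302,192))):
    ce,st=blob(c,b,dark);print('knob',nm,ce,st,onz(c,*ce,.182),onz(c,*ce,.166))
print('dial c guess',onz(t,319,180,.046))
im=np.hstack([cv2.resize(t['pixels'][130:270,260:440],None,fx=3,fy=3,interpolation=cv2.INTER_CUBIC)])
cv2.imwrite('pics/crop_top.png',im[:,:,::-1])
E
python3 m.py
```

```text
Traceback (most recent call last):
  File "m.py", line 11, in <module>
    ce,st=blob(c,b,white);print('cap',nm,ce,st,onz(c,*ce,.024))
          ~~~~^^^^^^^^^^^
  File "m.py", line 6, in blob
    n,l,st,ce=cv2.connectedComponentsWithStats(m); i=1+np.argmax(st[1:,4])
                                                       ~~~~~~~~~^^^^^^^^^^
ValueError: attempt to get argmax of an empty sequence
```

```bash
sed -i '/^white=/d' m.py; sed -i "s/^dark=/print(np.asarray(t['pixels'])[224,382:410].tolist())\nwhite=lambda h:(h[...,1]<30)\&(h[...,2]>cv2.threshold(h[...,2].copy(),0,255,cv2.THRESH_OTSU)[0])\ndark=/" m.py; python3 m.py
```

```text
[[166, 167, 161], [166, 168, 161], [167, 168, 161], [166, 168, 161], [158, 160, 153], [127, 127, 122], [127, 129, 125], [162, 162, 161], [174, 175, 175], [175, 176, 176], [175, 176, 176], [175, 176, 177], [174, 176, 175], [175, 177, 177], [174, 176, 176], [174, 176, 176], [175, 177, 177], [175, 176, 176], [174, 175, 175], [169, 169, 167], [168, 168, 168], [159, 160, 158], [157, 158, 152], [167, 167, 161], [168, 168, 162], [169, 169, 163], [169, 169, 164], [168, 169, 163]]
cap top [394.72461929 223.40609137] [  0   0  30  28 788] [ 0.40896108 -0.27950126  0.024     ]
cap side [383.74763833 305.70850202] [  0   0  32  28 741] [ 0.41069154 -0.2819015   0.024     ]
knob top [292.         194.67647059] [ 6  5  6  9 34] [0.47752589 0.06922201 0.182     ] [0.48041206 0.07014124 0.166     ]
knob side [293.41176471 181.12941176] [ 6  5  8 13 85] [0.46717942 0.05632721 0.182     ] [0.48203905 0.07148982 0.166     ]
dial c guess [ 0.55492598 -0.01572965  0.046     ]
```

View pics/crop_top.png

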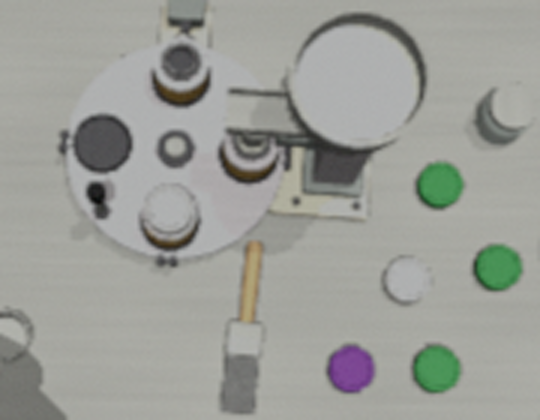

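The crop shows the white cap at crop (404,278), which is image (395,223), clear of the green and purple ones. The knob is at crop (97,192). I'll tighten the masks for the cap and dial centre, then plan the approach.

```bash
cat >> h.py <<'E'
from scipy.spatial.transform import Rotation as R
def delta(target, xang=None):
    """tool-frame shift (50mm units) to target, and rz turn (5deg units) to bring tool x to heading xang (deg)"""
    o=manip.get_obs(); r=R.from_quat(o['tcp_rot']); M=r.as_matrix()
    h=np.degrees(np.arctan2(M[1,0],M[0,0]))
    d=M.T@(np.array(target)-o['eef_pos'])/.05
    print('pos',o['eef_pos'].round(4),'hdg',h.round(1),'tilt',np.degrees(np.arccos(-M[2,2])).round(2),'q',o['joint_positions'].round(2),'F',o['wrist_force'].round(1),'gap',round(o['finger_gap'],3),'t',round(o['time'],2))
    print('shift units before turn',d.round(3))
    if xang is not None:
        a=(h-xang+180)%360-180; print('rz units',round(a/5,2)); 
        print('shift units after turn',((r*R.from_rotvec([0,0,np.radians(a)])).as_matrix().T@(np.array(target)-o['eef_pos'])/.05).round(3))
E
python3 - <<'E'
from h import *
t=dict(np.load('pics/top0.npz')); s=dict(np.load('pics/side0.npz'))
def blob(c,b,z):
    u0,v0,u1,v1=b; h=cv2.cvtColor(c['pixels'][v0:v1,u0:u1],cv2.COLOR_RGB2HSV)
    m=((h[...,1]<6)&(h[...,2]>150)).astype(np.uint8)
    n,l,st,ce=cv2.connectedComponentsWithStats(m);i=1+np.argmax(st[1:,4]);p=ce[i]+[u0,v0]
    print(p,st[i],onz(c,*p,z))
blob(t,(380,210,410,238),.024);blob(s,(366,290,402,324),.024)
# dial: pinkish region, ellipse hull
p=t['pixels'].astype(int)[135:225,270:365]; m=((p[...,2]-p[...,1]>=1)&(p[...,0]>=p[...,1])&(p.sum(2)>300)).astype(np.uint8)
n,l,st,ce=cv2.connectedComponentsWithStats(m);i=1+np.argmax(st[1:,4]);print(st[i])
cs,_=cv2.findContours((l==i).astype(np.uint8),cv2.RETR_EXTERNAL,cv2.CHAIN_APPROX_NONE)
hull=cv2.convexHull(max(cs,key=len))[:,0]+[270,135]
W=np.array([onz(t,*q,.046)[:2] for q in hull])
A=np.c_[2*W,np.ones(len(W))];x=np.linalg.lstsq(A,(W**2).sum(1),rcond=None)[0]
print('circle',x[:2],np.sqrt(x[2]+x[:2]@x[:2]),'hull n',len(W))
delta([.481,.071,.26],130)
E
```

```text
[395.84210526 222.59649123] [  9   6  15  14 171] [ 0.41182645 -0.28340865  0.024     ]Traceback (most recent call last):
  File "<stdin>", line 8, in <module>
  File "<stdin>", line 6, in blob
    return _wrapfunc(a, 'argmax', axis=axis, out=out, **kwds)
    return bound(*args, **kwds)
ValueError: attempt to get argmax of an empty sequence
```

Run:
```python
from h import *
t=dict(np.load('pics/top0.npz')); s=dict(np.load('pics/side0.npz'))
print(s['pixels'][304,366:402].tolist())
p=t['pixels'].astype(int)[135:225,270:365]; m=((p[...,2]-p[...,1]>=1)&(p[...,0]>=p[...,1])&(p.sum(2)>300)).astype(np.uint8)
n,l,st,ce=cv2.connectedComponentsWithStats(m);i=1+np.argmax(st[1:,4]);print(st[i])
cs,_=cv2.findContours((l==i).astype(np.uint8),cv2.RETR_EXTERNAL,cv2.CHAIN_APPROX_NONE)
hull=cv2.convexHull(max(cs,key=len))[:,0]+[270,135]
W=np.array([onz(t,*q,.046)[:2] for q in hull])
A=np.c_[2*W,np.ones(len(W))];x=np.linalg.lstsq(A,(W**2).sum(1),rcond=None)[0]
print('circle',x[:2],np.sqrt(x[2]+x[:2]@x[:2]),'hull n',len(W))
delta([.481,.071,.26],130)
```

```text
[[187, 185, 177], [191, 188, 179], [190, 187, 179], [191, 187, 179], [189, 185, 175], [189, 186, 177], [168, 163, 155], [179, 172, 166], [215, 211, 205], [210, 205, 198], [215, 212, 205], [220, 218, 211], [217, 214, 209], [216, 213, 207], [216, 213, 206], [219, 216, 209], [218, 216, 208], [220, 219, 211], [216, 213, 206], [217, 213, 207], [217, 214, 206], [218, 215, 209], [219, 217, 210], [218, 216, 209], [217, 215, 206], [217, 212, 208], [204, 199, 190], [214, 212, 204], [218, 211, 205], [195, 190, 182], [188, 184, 174], [193, 190, 180], [193, 190, 179], [194, 189, 181], [190, 187, 178], [190, 185, 176]]
[ 51  41  34  35 340]
circle [ 0.52037706 -0.08202821] 0.05795183694586532 hull n 11
pos [0.2182 0.5852 0.2014] hdg 159.6 tilt 0.09 q [-1.11  0.51 -0.24  1.5   0.13  1.15 -0.15] F [-0.3 -0.2  0.6] gap 0.996 t 0.1
shift units before turn [-8.517 -7.802 -1.159]
rz units 5.91
shift units after turn [-11.257  -2.585  -1.159]
```

Request:
apply_moves(
  targets=[
    [[-0.2,0,0,-0.2,0,0,0.98],[-0.2,0,0,-0.2,0,0,0.98],[-0.2,0,0,-0.2,0,0,0.98],[-0.2,0,0,-0.2,0,0,0.98],[-0.2,0,0,-0.2,0,0,0.98],[-0.2,0,0,-0.2,0,0,0.98],[-0.2,-0.5,-0.115,0,0,0,0],[-0.2,-0.75,-0.17,0,0,0,0]],
  ],
)

```text
time: 0.9
eef_pos: [0.2461, 0.5296, 0.2614]
tcp_rot: [0.42, 0.908, -0.0, -0.001]
wrist_force: [2.1, -0.8, 0.1]
finger_gap: 0.404
grip_force: 0.0
```

Request:
apply_moves(
  targets=[
    [[-0.2,-0.9,-0.207,0,0,0,0],[-0.2,-0.9,-0.207,0,0,0,0],[-0.2,-0.9,-0.207,0,0,0,0],[-0.2,-0.9,-0.207,0,0,0,0],[-0.2,-0.9,-0.207,0,0,0,0],[-0.2,-0.9,-0.207,0,0,0,0],[-0.2,-0.9,-0.207,0,0,0,0],[-0.2,-0.9,-0.207,0,0,0,0]],
  ],
)

```text
time: 1.7
eef_pos: [0.4169, 0.1983, 0.2621]
tcp_rot: [0.421, 0.907, -0.0, -0.0]
wrist_force: [0.8, 0.4, 0.6]
finger_gap: 0.401
grip_force: 0.0
```

Request:
apply_moves(
  targets=[
    [[-0.2,-0.9,-0.2,0,0,0,0],[-0.2,-0.8,-0.18,0,0,0,0],[-0.2,-0.6,-0.14,0,0,0,0],[-0.2,-0.4,-0.1,0,0,0,0],[-0.2,0,0,0,0,0,0],[-0.2,0,0,0,0,0,0]],
  ],
)

```text
time: 2.3
eef_pos: [0.4796, 0.0771, 0.2619]
tcp_rot: [0.422, 0.907, -0.0, -0.0]
wrist_force: [-0.3, 0.6, -0.8]
finger_gap: 0.398
grip_force: 0.0
```

Run:
```python
from h import *
delta([.481,.071,.150],130)
```

```text
pos [0.4796 0.0771 0.2619] hdg 130.1 tilt 0.06 q [-0.32  0.24  0.14  1.75 -0.04  1.15  0.53] F [-0.3  0.6 -0.8] gap 0.398 t 2.3
shift units before turn [-0.113 -0.057  2.237]
rz units 0.02
shift units after turn [-0.113 -0.056  2.237]
```

Request:
apply_moves(
  targets=[
    [[-0.2,-0.11,-0.05,0.3,0,0,0],[-0.2,0,0,0.4,0,0,0],[-0.2,0,0,0.4,0,0,0],[-0.2,0,0,0.4,0,0,0],[-0.2,0,0,0.4,0,0,0],[-0.2,0,0,0.33,0,0,0],[-0.2,0,0,0,0,0,0],[-0.2,0,0,0,0,0,0]],
  ],
)

```text
time: 3.1
eef_pos: [0.4813, 0.0722, 0.1509]
tcp_rot: [0.421, 0.907, -0.0, -0.0]
wrist_force: [0.0, 0.5, 1.6]
finger_gap: 0.398
grip_force: 0.0
```

Run:
```python
from h import *
delta([.481,.071,.149],130)
c=snap('side','side1'); snap('top','top1')
i=c['pixels'][110:260,230:430]; cv2.imwrite('pics/c1.png',cv2.resize(i,None,fx=3,fy=3,interpolation=cv2.INTER_CUBIC)[:,:,::-1])
```

```text
pos [0.4813 0.0722 0.1509] hdg 130.2 tilt 0.04 q [-0.3   0.35  0.13  1.93 -0.06  0.86  0.57] F [0.  0.5 1.6] gap 0.398 t 3.1
shift units before turn [-0.015 -0.02   0.038]
rz units 0.05
shift units after turn [-0.015 -0.02   0.038]
```

View pics/c1.png

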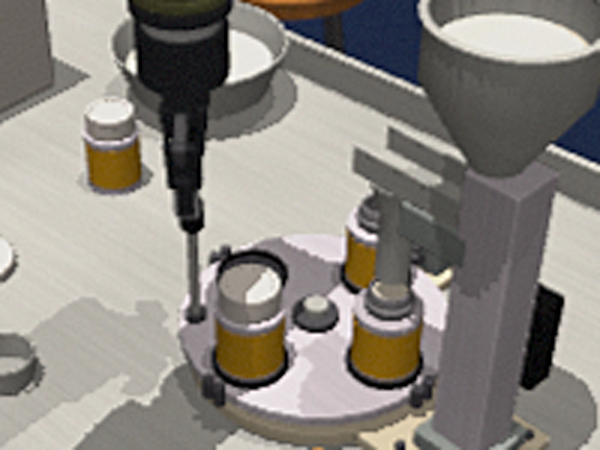

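Side crop: the knob sits between the fingertips at crop (192,213), about (294,181) in the image. Sweeping the dial.

Request:
apply_moves(
  targets=[
    [[-0.2,-0.002,0.078,0,0,0,0.4],[-0.2,-0.002,0.078,0,0,0,0.4],[-0.2,-0.0055,0.156,0,0,0,0.8],[-0.2,-0.0055,0.156,0,0,0,0.8],[-0.2,-0.0055,0.156,0,0,0,0.8],[-0.2,-0.0055,0.156,0,0,0,0.8],[-0.2,-0.0055,0.156,0,0,0,0.8],[-0.2,-0.0055,0.156,0,0,0,0.8]],
  ],
)

```text
time: 4.0
eef_pos: [0.5309, 0.0955, 0.1518]
tcp_rot: [0.629, 0.777, 0.001, 0.0]
wrist_force: [1.0, -1.1, 0.8]
finger_gap: 0.4
grip_force: 0.0
```

```bash
cat > d.py <<'E'
from h import *
import sys
a=np.radians(130-float(sys.argv[1])); C=np.array([.555,-.0155])
delta([*(C+.112*np.array([np.cos(a),np.sin(a)])),.150],np.degrees(a))
E
python3 d.py 28
```

```text
pos [0.5309 0.0955 0.1518] hdg 102.0 tilt 0.1 q [-0.4   0.43  0.25  1.81 -0.13  0.92  0.13] F [ 1.  -1.1  0.8] gap 0.4 t 4.0
shift units before turn [-0.032  0.009  0.036]
rz units 0.0
shift units after turn [-0.032  0.009  0.036]
```

Request:
apply_moves(
  targets=[
    [[-0.2,-0.02,0.156,0.01,0,0,0.8],[-0.2,-0.015,0.156,0.01,0,0,0.8],[-0.2,-0.0055,0.156,0.01,0,0,0.8],[-0.2,-0.0055,0.156,0,0,0,0.8],[-0.2,-0.0055,0.156,0,0,0,0.8],[-0.2,-0.0055,0.156,0,0,0,0.8],[-0.2,-0.0055,0.156,0,0,0,0.8],[-0.2,-0.0055,0.156,0,0,0,0.8]],
  ],
)

```text
time: 4.8
eef_pos: [0.5926, 0.0902, 0.1503]
tcp_rot: [0.819, 0.574, 0.001, 0.0]
wrist_force: [0.2, 1.0, 1.1]
finger_gap: 0.398
grip_force: 0.0
```

Request:
apply_moves(
  targets=[
    [[-0.2,-0.0055,0.156,0,0,0,0.8],[-0.2,-0.0055,0.156,0,0,0,0.8],[-0.2,-0.0055,0.156,0,0,0,0.8],[-0.2,-0.0055,0.156,0,0,0,0.8],[-0.2,-0.002,0.078,0,0,0,0.4],[-0.2,-0.002,0.078,0,0,0,0.4],[-0.2,-0.002,0.078,0,0,0,0.4],[-0.2,0,0,0,0,0,0]],
  ],
)

```text
time: 5.6
eef_pos: [0.6288, 0.0673, 0.1494]
tcp_rot: [0.913, 0.407, 0.0, 0.0]
wrist_force: [0.2, -0.5, -0.3]
finger_gap: 0.398
grip_force: 0.0
```

```bash
python3 d.py 90; python3 -c "
from h import *
c=snap('side','side2'); snap('top','top2')
i=c['pixels'][110:260,230:430]; cv2.imwrite('pics/c2.png',cv2.resize(i,None,fx=3,fy=3,interpolation=cv2.INTER_CUBIC)[:,:,::-1])"
```

```text
pos [0.6288 0.0673 0.1494] hdg 48.1 tilt 0.02 q [-0.44  0.6   0.5   1.56 -0.32  1.06 -0.59] F [ 0.2 -0.5 -0.3] gap 0.398 t 5.6
shift units before turn [ 0.     0.323 -0.013]
rz units 1.62
shift units after turn [ 0.046  0.32  -0.013]
```

View pics/c2.png

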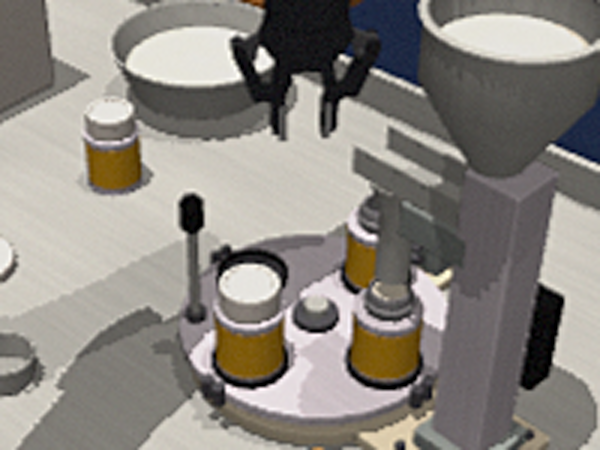

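The knob has not moved; it is still at crop (190,213), and the fingers went by without catching it. I'll check the actual fingertip height before retrying.

Run:
```python
from h import *
s=dict(np.load('pics/side2.npz')); s1=dict(np.load('pics/side1.npz'));t=dict(np.load('pics/top0.npz'))
P=np.array([.6288,.0673,.1494]); h=np.radians(48.1); y=np.array([np.sin(h),-np.cos(h),0])
for dz in(0,.01,.02,.03):
    print(dz,[((proj(s,P+k*.019*y+[0,0,dz])-[230,110])*3).round(0) for k in(-1,1)])
for z in(.15,.166,.182):print('knob',z,((proj(s,[.4815,.0715,z])-[230,110])*3).round(0), proj(t,[.4815,.0715,z]))
# knob top/bottom along its axis from side2
g=cv2.cvtColor(s['pixels'],cv2.COLOR_RGB2GRAY); m=(g[165:200,284:304]<60).astype(np.uint8)
n,l,st,ce=cv2.connectedComponentsWithStats(m);i=1+np.argmax(st[1:,4]);print(ce[i]+[284,165],st[i]+[284,165,0,0,0])
t2=dict(np.load('pics/top2.npz'));g=cv2.cvtColor(t2['pixels'],cv2.COLOR_RGB2GRAY); print(g[186:208,283:303])
```

```text
0 [array([282., 161.]), array([322., 158.])]
0.01 [array([282., 152.]), array([322., 150.])]
0.02 [array([282., 143.]), array([322., 141.])]
0.03 [array([282., 134.]), array([323., 132.])]
knob 0.15 [190. 228.] [291.8532151  195.21962118]
knob 0.166 [190. 214.] [291.58500132 194.33912985]
knob 0.182 [189. 199.] [291.31155785 193.44147051]
[293.3452381  180.95238095] [290 175   8  13  84]
[[ 51  54  45  36  30  33  40  42  44  36  36  34  40  43  58  72 108 134
  141 140]
 [ 51  53  48  27  23  41  83 113 112  90  74  69  85 109 123 125 133 139
  139 138]
 [ 55  48  43  39  51  85 121 137 137 131 126 126 129 136 138 140 140 139
  139 137]
 [ 51  47  45  74 108 127 137 138 129 131 138 140 141 140 139 140 140 138
  140 140]
 [ 49  43  65 109 135 139 123 102  81  90 110 131 140 140 139 140 140 140
  140 141]
 [ 49  48 101 133 138 120  80  48  32  36  62 104 133 138 139 141 139 141
  140 141]
 [ 45  59 113 138 137 103  45  23  24  23  31  75 121 138 138 139 140 138
  139 139]
 [ 46  82 124 139 136 105  34  19  20  25  22  53 115 138 139 136 137 138
  138 138]
 [ 49  89 126 136 135 103  37
[... 461 characters left out ...]
 143 141
  146 166]
 [115 116 106 100 100 115 130 115  68  48  51  50  55 106 135 140 141 141
  158 177]
 [118 118 110  97  94  95 112 102  66  47  49  54  65 111 137 141 141 144
  166 180]
 [120 120 115 107  96  97 102 106  98  76  63  74 108 130 139 138 140 158
  176 180]
 [120 118 118 108 101 100 102 103 118 128 125 129 136 139 143 142 141 165
  181 181]
 [117 113 107 101  98  99  98 100 112 130 140 141 141 141 140 141 142 151
  173 179]
 [113 103  98  98  99  99 101  98 100 116 134 139 139 140 140 139 140 141
  165 180]
 [103 100  99 100  99 101 100  97  96  95 110 132 140 142 141 140 141 138
  151 172]
 [104  98  96  98  99  98  99  98 100  94  96 110 131 137 139 140 139 139
  141 165]]
```

Run:
```python
from h import *
s=dict(np.load('pics/side2.npz'))
g=cv2.cvtColor(s['pixels'],cv2.COLOR_RGB2GRAY); print(g[140:168,316:344])
s=dict(np.load('pics/side1.npz'))
g=cv2.cvtColor(s['pixels'],cv2.COLOR_RGB2GRAY); print(g[166:192,284:304])
```

```text
[[ 21  29  24  30  25  21  18  18  12  24 116 131 116 188 208 203 201 201
  204 209 226 148  43  11  24  22  24  13]
 [ 15  18  14  18  19  19  20  16  13  78 122 128 114 187 206 202 201 201
  201 209 195 107  18  11  20  17  23  15]
 [ 19  18  21  19  19  16  21  15   9  88 124 124 115 188 211 198 201 201
  204 211 161  64   4  24  24  18  12   0]
 [  7  26  22  12  15  16  20  21  28 110 132 125 110 184 209 203 203 201
  202 214 150  54   7  12  19   9   2 127]
 [ 82  99 101  77  37  16  21  17  10 115 130 120 173 204 205 202 202 201
  204 211 150  51  35  74  42   6  35 181]
 [106 107 109  92  47  22  14  46  65  81 115 113 188 207 204 201 202 203
  202 213 152  49  52  91  61   8  79 191]
 [103 106 104  97  54   4  23  78  79  83 112 175 203 204 200 202 202 203
  201 215 154  50  54  93  63   7  86 187]
 [102 100 103  87  46  16  21  84  75  80 174 211 212 205 202 200 202 202
  202 217 135  21  55  97  54   0 125 194]
 [ 98 102 123  99  40  11  13  83  74 130 199 212 206 205 207 205 203 201
  203 219 132   6  58  97  55   0 140 198]
 [ 97  95 127  99  38  10  22  81  68 142 200 2
[... 3687 characters left out ...]
 208 207
  208 210]
 [203 206 207 211 224 158  52   0  13   2   2   8   0  25 191 217 210 206
  203 208]
 [206 206 206 208 217 178  80   0   3  10   9   0   0  20 182 212 208 207
  204 204]
 [205 203 202 205 210 212 139  39   0  11   0   0  19 169 210 208 202 202
  204 205]
 [202 205 205 205 204 210 205 169  83   0   0  39 174 216 216 204 202 202
  202 202]
 [201 202 201 205 203 206 214 219 132  68  73  85 200 216 209 204 206 206
  204 204]
 [199 201 201 202 205 207 207 220 137  76  85  87 193 215 208 207 205 205
  203 202]
 [200 200 199 200 201 203 207 218 136  69  81  88 191 213 206 204 208 205
  207 210]
 [202 201 202 198 198 199 203 216 146  82  79  88 192 212 206 205 206 209
  209 195]]
```

Fingertips at this opening are roughly 22–26 mm above the TCP (crop y of about 138), so they barely reached the knob. I'll lift, go back along the arc and come down lower.

Request:
apply_moves(
  targets=[
    [[-0.2,0,0,-0.5,0,0,0],[-0.2,0,0,-0.8,0,0,0],[-0.2,0,0,-0.7,0,0,0],[-0.2,-0.0085,-0.195,0,0,0,-1],[-0.2,-0.0085,-0.195,0,0,0,-1],[-0.2,-0.0085,-0.195,0,0,0,-1],[-0.2,-0.0085,-0.195,0,0,0,-1],[-0.2,-0.0085,-0.195,0,0,0,-1]],
  ],
)

```text
time: 6.5
eef_pos: [0.5857, 0.0919, 0.2492]
tcp_rot: [0.802, 0.598, 0.0, -0.0]
wrist_force: [-0.0, -1.7, 0.2]
finger_gap: 0.396
grip_force: 0.0
```

Request:
apply_moves(
  targets=[
    [[-0.2,-0.0085,-0.195,0,0,0,-1],[-0.2,-0.0085,-0.195,0,0,0,-1],[-0.2,-0.0085,-0.195,0,0,0,-1],[-0.2,-0.0085,-0.195,0,0,0,-1],[-0.2,-0.0085,-0.195,0,0,0,-1],[-0.2,-0.0085,-0.195,0,0,0,-1],[-0.2,-0.0085,-0.195,0,0,0,-1],[-0.2,-0.0085,-0.195,0,0,0,-1]],
  ],
)

```text
time: 7.3
eef_pos: [0.5092, 0.0873, 0.2493]
tcp_rot: [0.549, 0.836, 0.0, -0.0]
wrist_force: [-0.1, -0.8, -0.2]
finger_gap: 0.402
grip_force: 0.0
```

Request:
apply_moves(
  targets=[
    [[-0.2,-0.0085,-0.195,0,0,0,-1],[-0.2,-0.0085,-0.195,0,0,0,-1],[-0.2,-0.0085,-0.195,0,0,0,-1],[-0.2,-0.0015,-0.078,0,0,0,-0.4],[-0.2,0,0,0,0,0,0],[-0.2,0,0,0,0,0,0]],
  ],
)

```text
time: 7.9
eef_pos: [0.4818, 0.07, 0.2494]
tcp_rot: [0.422, 0.907, 0.0, 0.0]
wrist_force: [0.1, -0.5, -0.0]
finger_gap: 0.397
grip_force: 0.0
```

Run:
```python
from h import *
delta([.4815,.0715,.132],130)
```

```text
pos [0.4818 0.07   0.2494] hdg 130.1 tilt 0.02 q [-0.36  0.25  0.22  1.77 -0.06  1.12  0.58] F [ 0.1 -0.5 -0. ] gap 0.397 t 7.9
shift units before turn [0.027 0.015 2.347]
rz units 0.02
shift units after turn [0.027 0.015 2.347]
```

Request:
apply_moves(
  targets=[
    [[-0.2,0.02,0.015,0.4,0,0,0],[-0.2,0,0,0.4,0,0,0],[-0.2,0,0,0.4,0,0,0],[-0.2,0,0,0.4,0,0,0],[-0.2,0,0,0.4,0,0,0],[-0.2,0,0,0.3,0,0,0],[-0.2,0,0,0.05,0,0,0],[-0.2,0,0,0,0,0,0]],
  ],
)

```text
time: 8.7
eef_pos: [0.4817, 0.0712, 0.1315]
tcp_rot: [0.421, 0.907, -0.0, -0.0]
wrist_force: [-1.1, -1.0, 0.7]
finger_gap: 0.402
grip_force: 0.0
```

Request:
apply_moves(
  targets=[
    [[-0.2,-0.002,0.078,0,0,0,0.4],[-0.2,-0.002,0.078,0,0,0,0.4],[-0.2,-0.002,0.078,0,0,0,0.4],[-0.2,-0.002,0.078,0,0,0,0.4]],
  ],
)

```text
time: 9.1
eef_pos: [0.4904, 0.0762, 0.1324]
tcp_rot: [0.485, 0.874, -0.004, -0.002]
wrist_force: [-14.8, -11.1, 13.9]
finger_gap: 0.398
grip_force: 9.0
```

```bash
python3 d.py 8;  python3 -c "
from h import *
c=snap('side','side3'); snap('top','top3')
i=c['pixels'][140:240,240:400]; cv2.imwrite('pics/c3.png',cv2.resize(i,None,fx=5,fy=5,interpolation=cv2.INTER_CUBIC)[:,:,::-1])"
```

```text
pos [0.4904 0.0762 0.1324] hdg 121.9 tilt 0.5 q [-0.37  0.4   0.24  1.93 -0.12  0.84  0.48] F [-14.8 -11.1  13.9] gap 0.398 t 9.1
shift units before turn [ 0.     0.12  -0.354]
rz units -0.01
shift units after turn [ 0.     0.12  -0.354]
```

View pics/c3.png

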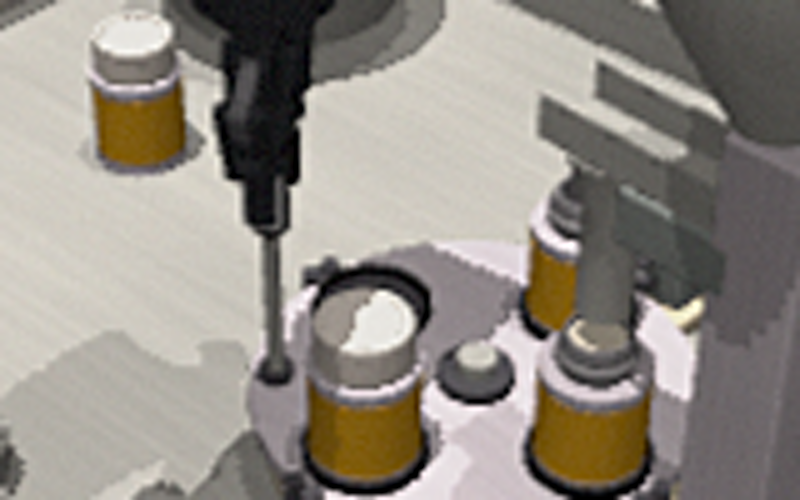

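The finger is now on the knob and pushing with about 18 N. I'll close on the knob for a secure hold before continuing.

Request:
apply_moves(
  targets=[
    [[-1,0,-0.06,0,0,0,0],[-1,0,-0.06,0,0,0,0],[-1,0,0,0,0,0,0],[-1,0,0,0,0,0,0],[-1,0,0,0,0,0,0]],
  ],
)

```text
time: 9.7
eef_pos: [0.4915, 0.0783, 0.1328]
tcp_rot: [0.484, 0.875, 0.002, 0.002]
wrist_force: [4.2, 3.4, -4.1]
finger_gap: 0.226
grip_force: 59.8
```

```bash
python3 d.py 6
```

```text
pos [0.4915 0.0783 0.1328] hdg 122.2 tilt 0.28 q [-0.37  0.39  0.23  1.94 -0.12  0.82  0.49] F [ 4.2  3.4 -4.1] gap 0.226 t 9.7
shift units before turn [-0.026  0.005 -0.344]
rz units -0.37
shift units after turn [-0.026  0.005 -0.344]
```

Request:
apply_moves(
  targets=[
    [[-1,0,0.117,0,0,0,0.6],[-1,0,0.117,0,0,0,0.6],[-1,0,0.117,0,0,0,0.6],[-1,0,0.117,0,0,0,0.6],[-1,0,0.117,0,0,0,0.6],[-1,0,0.117,0,0,0,0.6],[-1,0,0.117,0,0,0,0.6],[-1,0,0.117,0,0,0,0.6]],
  ],
)

```text
time: 10.5
eef_pos: [0.5325, 0.0968, 0.1328]
tcp_rot: [0.655, 0.756, 0.001, -0.001]
wrist_force: [-2.4, 5.9, 2.6]
finger_gap: 0.235
grip_force: 60.9
```

```bash
python3 d.py 30
```

```text
pos [0.5325 0.0968 0.1328] hdg 98.1 tilt 0.18 q [-0.45  0.46  0.34  1.83 -0.2   0.88  0.12] F [-2.4  5.9  2.6] gap 0.235 t 10.5
shift units before turn [-0.048  0.056 -0.344]
rz units -0.37
shift units after turn [-0.05   0.054 -0.344]
```

Request:
apply_moves(
  targets=[
    [[-1,0.005,0.117,0,0,0,0.6],[-1,0.005,0.117,0,0,0,0.6],[-1,0.005,0.117,0,0,0,0.6],[-1,0.003,0.117,0,0,0,0.6],[-1,0.003,0.117,0,0,0,0.6],[-1,0.003,0.117,0,0,0,0.6],[-1,0.003,0.117,0,0,0,0.6],[-1,0.003,0.117,0,0,0,0.6]],
  ],
)

```text
time: 11.3
eef_pos: [0.5795, 0.0974, 0.1328]
tcp_rot: [0.798, 0.603, 0.002, -0.001]
wrist_force: [-1.1, 6.4, 1.8]
finger_gap: 0.231
grip_force: 60.6
```

Request:
apply_moves(
  targets=[
    [[-1,0,0.117,0,0,0,0.6],[-1,0,0.117,0,0,0,0.6],[-1,0,0.117,0,0,0,0.6],[-1,0,0.117,0,0,0,0.6],[-1,0,0.117,0,0,0,0.6],[-1,0,0.117,0,0,0,0.6]],
  ],
)

```text
time: 11.9
eef_pos: [0.6126, 0.085, 0.1329]
tcp_rot: [0.882, 0.471, 0.003, -0.002]
wrist_force: [2.8, 8.6, -0.7]
finger_gap: 0.225
grip_force: 60.4
```

```bash
python3 d.py 90
```

```text
pos [0.6126 0.085  0.1329] hdg 56.3 tilt 0.39 q [-0.49  0.6   0.53  1.63 -0.35  1.   -0.43] F [ 2.8  8.6 -0.7] gap 0.225 t 11.9
shift units before turn [-0.159  0.786 -0.344]
rz units 3.25
shift units after turn [ 0.067  0.799 -0.344]
```

Request:
apply_moves(
  targets=[
    [[-1,0.02,0.0976,0,0,0,0.5],[-1,0.02,0.0976,0,0,0,0.5],[-1,0.015,0.0976,0,0,0,0.5],[-1,0.005,0.0976,0,0,0,0.5],[-1,0.005,0.0976,0,0,0,0.5],[-1,0.005,0.0976,0,0,0,0.5],[-1,0,0,0,0,0,0]],
  ],
)

```text
time: 12.6
eef_pos: [0.6351, 0.0681, 0.1328]
tcp_rot: [0.936, 0.352, 0.001, -0.003]
wrist_force: [-3.4, 6.5, 4.0]
finger_gap: 0.226
grip_force: 61.2
```

```bash
sed -i 's/C=.*/C=np.array([.5574,-.0124])/' d.py
cat >> d.py <<'E'
o=manip.get_obs();v=o['eef_pos'][:2]-C;ph=np.arctan2(v[1],v[0]);F=o['wrist_force']
print('R',np.hypot(*v),'ang',np.degrees(ph),'Frad',F[:2]@[np.cos(ph),np.sin(ph)],'Ftan(cw)',F[:2]@[np.sin(ph),-np.cos(ph)],F[2])
E
python3 d.py 88
```

```text
pos [0.6351 0.0681 0.1328] hdg 41.3 tilt 0.32 q [-0.48  0.65  0.6   1.57 -0.41  1.05 -0.62] F [-3.4  6.5  4. ] gap 0.226 t 12.6
shift units before turn [ 0.011  0.156 -0.345]
rz units -0.15
shift units after turn [ 0.009  0.156 -0.345]
R 0.11188834022614016 ang 46.03531164301966 Frad 2.348646222119422 Ftan(cw) -6.9980600450978026 3.9675422320376117
```

Request:
apply_moves(
  targets=[
    [[-1,0.005,0.06,0,0,0,0.3],[-1,0.005,0.06,0,0,0,0.3],[-1,0,0,0,0,0,0],[-1,0,0,0,0,0,0]],
  ],
)

```text
time: 13.0
eef_pos: [0.6412, 0.0618, 0.1328]
tcp_rot: [0.945, 0.328, 0.002, -0.001]
wrist_force: [3.2, 5.3, 1.9]
finger_gap: 0.228
grip_force: 60.3
```

```bash
python3 d.py 90
```

```text
pos [0.6412 0.0618 0.1328] hdg 38.2 tilt 0.24 q [-0.48  0.66  0.62  1.55 -0.42  1.06 -0.66] F [3.2 5.3 1.9] gap 0.228 t 13.0
shift units before turn [ 0.007  0.059 -0.344]
rz units -0.35
shift units after turn [ 0.005  0.059 -0.344]
R 0.1118726175323995 ang 41.51609382793014 Frad 5.911522199959025 Ftan(cw) -1.8482517588492002 1.9178827767409223
```

Request:
apply_moves(
  targets=[
    [[-0.1,0,0,0,0,0,0],[-0.1,0,0,0,0,0,0],[-0.1,0,0,0,0,0,0],[-0.1,0,0,-0.3,0,0,0],[-0.1,0,0,-0.6,0,0,0],[-0.1,0,0,-0.9,0,0,0],[-0.1,0,0,-0.9,0,0,0],[-0.1,0,0,0,0,0,0]],
  ],
)

```text
time: 13.8
eef_pos: [0.6424, 0.0578, 0.2735]
tcp_rot: [0.945, 0.326, 0.005, 0.002]
wrist_force: [0.9, -0.3, 0.9]
finger_gap: 0.449
grip_force: 0.0
```

```bash
python3 d.py 90;  python3 -c "
from h import *
c=snap('side','side4'); t=snap('top','top4')
a=cv2.resize(c['pixels'][150:260,280:410],None,fx=3,fy=3,interpolation=cv2.INTER_CUBIC)
b=cv2.resize(t['pixels'][130:240,260:390],None,fx=3,fy=3,interpolation=cv2.INTER_CUBIC)
cv2.imwrite('pics/c4.png',np.hstack([a,b])[:,:,::-1])"
```

```text
pos [0.6424 0.0578 0.2735] hdg 38.1 tilt 0.6 q [-0.49  0.56  0.67  1.34 -0.34  1.35 -0.73] F [ 0.9 -0.3  0.9] gap 0.449 t 13.8
shift units before turn [ 0.014 -0.035  2.471]
rz units -0.38
shift units after turn [ 0.015 -0.035  2.471]
R 0.11029358962757643 ang 39.55001438378201 Frad 0.546803208096735 Ftan(cw) 0.8060355553704429 0.9178363863616537
```

View pics/c4.png

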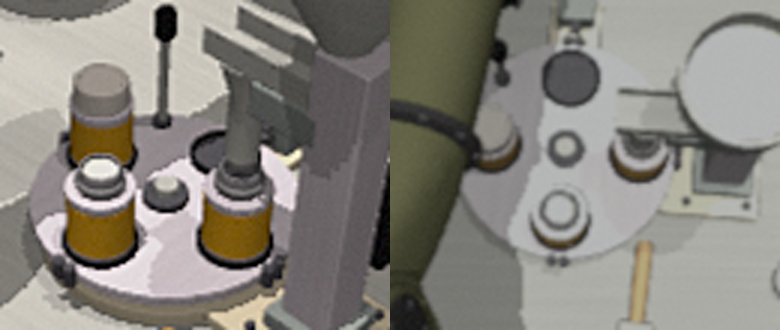

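Top half of the view: the full open tin is now at the capping station, with the neck at about (316.7,200.3), and two studs sit at the detent block. Side half: the neck rim is at about (312.7,206.7) and the knob at (335,157). Measuring the neck.

Run:
```python
from h import *
s=dict(np.load('pics/side4.npz'));t=dict(np.load('pics/top4.npz'))
g=cv2.cvtColor(s['pixels'],cv2.COLOR_RGB2GRAY); m=(g[148:168,325:345]<60).astype(np.uint8)
n,l,st,ce=cv2.connectedComponentsWithStats(m);i=1+np.argmax(st[1:,4]);k=ce[i]+[325,148];K=onz(s,*k,.166)
print('knob',k,st[i],K,np.degrees(np.arctan2(K[1]+.0124,K[0]-.5574)),np.hypot(K[1]+.0124,K[0]-.5574))
print(onz(t,316.7,200.3,.135),onz(s,312.7,206.7,.135))
gt=cv2.cvtColor(t['pixels'],cv2.COLOR_RGB2GRAY);print(gt[190:212,306:328]);print(g[196:222,300:328])
for a in(221.0,222,223,): print(a-45+0, [.5574+.085*np.cos(np.radians(a-90+45)),0])
for h in (41,42,43):
  p=np.array([.5574,-.0124])+.085*np.array([np.cos(np.radians(h+135)),np.sin(np.radians(h+135))]);print(h,p,proj(t,[*p,.135]),proj(s,[*p,.135]))
```

```text
knob [334.94520548 157.31506849] [ 7  4  7 12 73] [0.64067836 0.06186367 0.166     ] 41.725057426716226 0.11158126200598079
[ 0.46821443 -0.00930363  0.135     ] [ 0.46610513 -0.01098224  0.135     ]
[[168 182 182 181 182 181 182 182 181 181 181 180 180 181 181 181 182 179
  178 177 178 176]
 [177 181 182 182 182 181 181 180 173 171 175 175 169 165 173 180 182 179
  177 177 178 177]
 [181 182 181 182 182 181 181 182 177 175 177 177 173 173 174 168 171 177
  178 178 179 179]
 [183 181 181 181 182 182 181 169 151 141 137 138 155 174 179 174 168 162
  171 180 180 179]
 [181 183 181 182 181 179 163 136 125 117 111 116 127 137 146 167 177 163
  168 181 182 181]
 [182 181 181 183 181 160 127 133 147 158 164 156 139 125 110 131 168 175
  166 172 181 182]
 [182 181 182 180 164 128 123 158 175 180 181 177 171 150 113 104 155 181
  170 171 181 182]
 [182 182 182 172 134 107 149 177 181 182 182 181 181 175 148 116 131 167
  179 168 172 181]
 [182 177 178 164 118 104 159 182 183 182 181 182 182 182 171 135 118 160
  180 167 170 181]
 [179 178 180 155 106 118 165 182 182 182 182 181 181 182 171 1
[... 3868 characters left out ...]
131 136 156 190 217 223 219 222 201 192 154
  137 121  88  91  79  62  78 209 231 232]
 [131 123  86  73  83 105  99  97  87 102 115 128 133 132 131 120 114  98
   84  83  95  86  71  61  80 208 230 226]
 [215 194 118  72  81  95  89 111 103  95  97  93  88  86  88  93  90  92
  106  89  82  78  76  67  78 209 231 225]]
176.0 [np.float64(0.47260705572791495), 0]
177 [np.float64(0.47251648954586123), 0]
178 [np.float64(0.4724517797033769), 0]
41 [ 0.47260706 -0.0064707 ] [315.85100449 198.96731057] [313.09572962 204.70666625]
42 [ 0.47251649 -0.00795144] [316.30299305 198.99959351] [313.50128178 204.97339706]
43 [ 0.47245178 -0.00943354] [316.75550818 199.02409743] [313.91460264 205.23588713]
```

Run:
```python
from h import *
s=dict(np.load('pics/side0.npz'));t=dict(np.load('pics/top0.npz'))
p=s['pixels'][290:324,366:402]; m=(p.min(2)>195).astype(np.uint8); n,l,st,ce=cv2.connectedComponentsWithStats(m);i=1+np.argmax(st[1:,4])
k=ce[i]+[366,290];print('cap side',k,st[i],onz(s,*k,.024), 'pred',proj(s,[.4118,-.2834,.024]))
print('hopper',onz(t,378,158,.43),'col foot',onz(t,372,190,0))
delta([.41,.03,.27],0)
```

```text
cap side [383.98201439 306.13669065] [  8   7  21  19 278] [ 0.41006837 -0.28298528  0.024     ] pred [384.5600817  305.77118345]
hopper [ 0.53676827 -0.1768899   0.43      ] col foot [ 0.53041522 -0.20422108  0.        ]
pos [0.6401 0.0589 0.2678] hdg 38.1 tilt 0.13 q [-0.49  0.56  0.67  1.34 -0.35  1.35 -0.73] F [-0.1  0.9 -0.8] gap 0.452 t 13.9
shift units before turn [-3.977 -2.387 -0.054]
rz units 7.63
shift units after turn [-4.602  0.578 -0.054]
```

Request:
apply_moves(
  targets=[
    [[0.2,-0.5,-0.3,0,0,0,0],[0.2,-0.5,-0.3,0,0,0,0],[0.2,-0.5,-0.3,0,0,0,0],[0.2,-0.5,-0.3,0,0,0,0],[0.2,-0.5,-0.3,0,0,0,0],[0.2,-0.5,-0.3,0,0,0,0],[0.2,-0.5,-0.3,0,0,0,0],[0.2,-0.5,-0.3,0,0,0,0]],
  ],
)

```text
time: 14.7
eef_pos: [0.4061, 0.0302, 0.2652]
tcp_rot: [0.945, 0.327, -0.001, -0.0]
wrist_force: [-1.1, -0.2, 1.1]
finger_gap: 0.604
grip_force: 0.0
```

Request:
apply_moves(
  targets=[
    [[0.6,0,0,0,0,0,0.95],[0.6,0,0,0,0,0,0.95],[0.8,0,0,0,0,0,0.95],[1,0,0,0,0,0,0.95],[1,0,0,0,0,0,0.95],[1,0,0,0,0,0,0.95],[1,0,0,0,0,0,0.95],[1,0,0,0,0,0,0.98]],
  ],
)

```text
time: 15.5
eef_pos: [0.4072, 0.0303, 0.2654]
tcp_rot: [1.0, -0.002, -0.001, 0.0]
wrist_force: [0.2, -0.4, -0.5]
finger_gap: 1.0
grip_force: 0.0
```

Run:
```python
from h import *
delta([.375,-.16,.25],0); delta([.411,-.283,.1],0)
```

```text
pos [0.4072 0.0303 0.2654] hdg -0.2 tilt 0.16 q [-0.87  0.16  0.87  1.91 -0.13  1.13 -1.53] F [ 0.2 -0.4 -0.5] gap 1.0 t 15.5
shift units before turn [-0.632  3.808  0.314]
rz units -0.04
shift units after turn [-0.643  3.806  0.314]
pos [0.4072 0.0303 0.2654] hdg -0.2 tilt 0.16 q [-0.87  0.16  0.87  1.91 -0.13  1.13 -1.53] F [ 0.2 -0.4 -0.5] gap 1.0 t 15.5
shift units before turn [0.104 6.263 3.314]
rz units -0.04
shift units after turn [0.084 6.263 3.314]
```

Request:
apply_moves(
  targets=[
    [[1,-0.1,0.3,0,0,0,0],[1,-0.1,0.5,0,0,0,0],[1,-0.1,0.5,0,0,0,0],[1,-0.1,0.5,0,0,0,0],[1,-0.1,0.5,0,0,0,0],[1,-0.05,0.5,0,0,0,0],[1,-0.05,0.5,0,0,0,0],[1,0,0.5,0,0,0,0]],
  ],
)

```text
time: 16.3
eef_pos: [0.3765, -0.1612, 0.266]
tcp_rot: [1.0, 0.001, -0.001, -0.0]
wrist_force: [-0.2, 0.3, -0.3]
finger_gap: 1.003
grip_force: 0.0
```

Request:
apply_moves(
  targets=[
    [[1,0.1,0.5,0.3,0,0,0],[1,0.1,0.5,0.5,0,0,0],[1,0.15,0.5,0.5,0,0,0],[1,0.15,0.5,0.5,0,0,0],[1,0.1,0.3,0.5,0,0,0],[1,0.1,0.1,0.5,0,0,0],[1,0,0,0,0,0,0],[1,0,0,0,0,0,0]],
  ],
)

```text
time: 17.1
eef_pos: [0.4119, -0.2798, 0.1266]
tcp_rot: [1.0, -0.0, -0.001, -0.0]
wrist_force: [-0.9, -0.8, 0.4]
finger_gap: 1.0
grip_force: 0.0
```

Run:
```python
from h import *
delta([.411,-.283,.02],0)
```

```text
pos [ 0.4119 -0.2798  0.1266] hdg -0.0 tilt 0.13 q [ 0.    0.51  0.82  1.94 -0.48  0.89 -0.5 ] F [-0.9 -0.8  0.4] gap 1.0 t 17.1
shift units before turn [-0.013  0.066  2.132]
rz units -0.0
shift units after turn [-0.013  0.066  2.132]
```

Request:
apply_moves(
  targets=[
    [[0.5,0,0.03,0.4,0,0,0],[0.5,0,0.03,0.5,0,0,0],[0.5,0,0,0.5,0,0,0],[0.5,0,0,0.3,0,0,0],[0.5,0,0,0,0,0,0],[0.5,0,0,0,0,0,0]],
  ],
)

```text
time: 17.7
eef_pos: [0.4137, -0.2828, 0.0431]
tcp_rot: [1.0, 0.0, 0.001, 0.0]
wrist_force: [0.5, -0.2, 0.1]
finger_gap: 0.75
grip_force: 0.0
```

Run:
```python
from h import *
delta([.411,-.283,.02],0)
c=snap('side','side5'); t=snap('top','top5')
P=manip.get_obs()['eef_pos']; print(P)
for dz in(0,.01,.02,.03): print(dz,[proj(c,P+[0,k*.032,dz]).round(1) for k in(1,-1)])
print('cap',proj(c,[.411,-.283,.024]))
a=cv2.resize(c['pixels'][250:340,320:440],None,fx=6,fy=6,interpolation=cv2.INTER_CUBIC)
cv2.imwrite('pics/c5.png',a[:,:,::-1])
```

```text
pos [ 0.4137 -0.2828  0.0431] hdg 0.1 tilt 0.08 q [ 0.1   0.62  0.7   2.03 -0.61  0.71 -0.38] F [ 0.5 -0.2  0.1] gap 0.75 t 17.7
shift units before turn [-0.054  0.003  0.461]
rz units 0.01
shift units after turn [-0.054  0.003  0.461]
[ 0.41405173 -0.28311226  0.0432424 ]
0 [array([374.5, 292.4]), array([397.8, 307.8])]
0.01 [array([374.9, 289.7]), array([398.3, 305.1])]
0.02 [array([375.3, 286.9]), array([398.9, 302.3])]
0.03 [array([375.7, 284.2]), array([399.5, 299.5])]
cap [384.21830113 305.88983053]
```

View pics/c5.png

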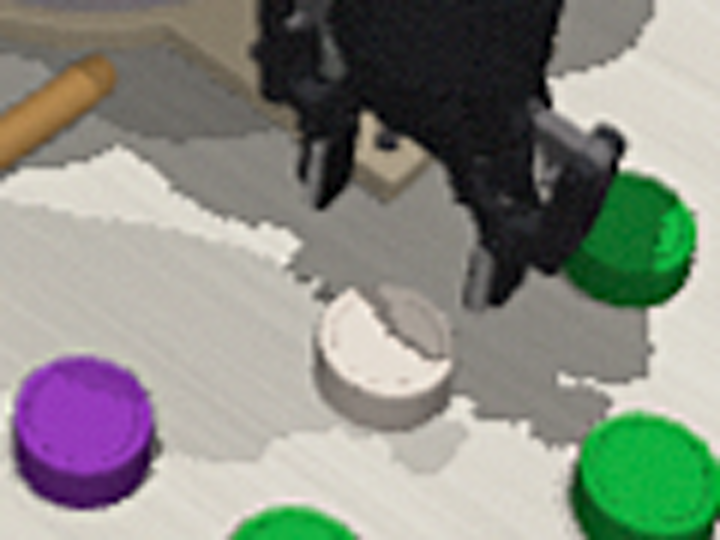

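Side crop: the tips are at crop (320,205) and (485,305), which is about 27 mm above the TCP. They straddle the white cap at crop (383,340). I'll go down gently, watching the force.

Request:
apply_moves(
  targets=[
    [[0.5,-0.05,0,0.2,0,0,0],[0.5,0,0,0.2,0,0,0],[0.5,0,0,0.2,0,0,0],[0.5,0,0,0.2,0,0,0],[0.5,0,0,0.15,0,0,0],[0.5,0,0,0.1,0,0,0],[0.5,0,0,0,0,0,0]],
  ],
)

```text
time: 18.5
eef_pos: [0.4104, -0.2825, -0.0116]
tcp_rot: [1.0, -0.0, -0.001, -0.0]
wrist_force: [-0.6, 0.1, -0.0]
finger_gap: 0.75
grip_force: 0.0
```

Run:
```python
from h import *
delta([.411,-.283,-.018],0)
c=snap('side','side6'); t=snap('top','top6')
P=manip.get_obs()['eef_pos']; print(P)
a=cv2.resize(c['pixels'][260:340,330:430],None,fx=6,fy=6,interpolation=cv2.INTER_CUBIC)
cv2.imwrite('pics/c6.png',a[:,:,::-1])
```

```text
pos [ 0.4104 -0.2825 -0.0116] hdg -0.0 tilt 0.08 q [ 0.17  0.69  0.6   2.08 -0.71  0.58 -0.29] F [-0.6  0.1 -0. ] gap 0.75 t 18.5
shift units before turn [0.012 0.01  0.128]
rz units -0.0
shift units after turn [0.012 0.01  0.128]
[ 0.41078319 -0.28284083 -0.01082194]
```

View pics/c6.png

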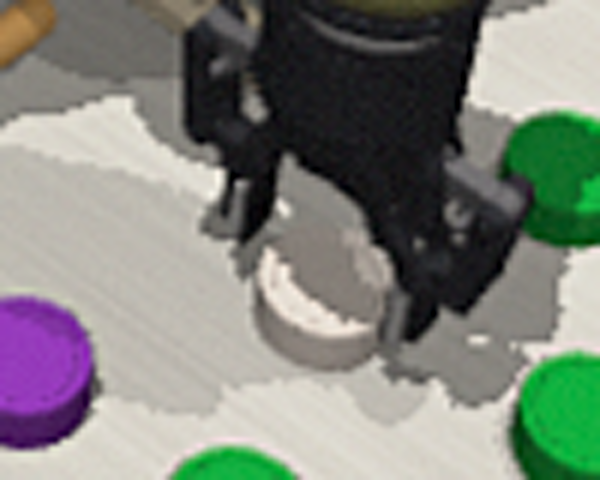

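View: the tips straddle the white cap at crop (235,225) and (395,350), with no contact force. I'll go 6 mm lower and close.

Request:
apply_moves(
  targets=[
    [[0.5,0,0,0.06,0,0,0],[0.5,0,0,0.06,0,0,0],[0.5,0,0,0,0,0,0]],
  ],
)

```text
time: 18.9
eef_pos: [0.4108, -0.2825, -0.017]
tcp_rot: [1.0, 0.0, -0.0, -0.0]
wrist_force: [0.1, -0.2, -0.4]
finger_gap: 0.752
grip_force: 0.0
```

Request:
apply_moves(
  targets=[
    [[0.35,0,0,0,0,0,0],[-1,0,0,0,0,0,0],[-1,0,0,0,0,0,0],[-1,0,0,0,0,0,0],[-1,0,0,0,0,0,0]],
  ],
)

```text
time: 19.4
eef_pos: [0.4109, -0.2827, -0.0162]
tcp_rot: [1.0, -0.0, 0.0, -0.0]
wrist_force: [-2.0, 1.9, 7.7]
finger_gap: 0.598
grip_force: 61.1
```

Run:
```python
from h import *
delta([.411,-.283,-.018],0)
```

```text
pos [ 0.4109 -0.2827 -0.0162] hdg -0.0 tilt 0.04 q [ 0.18  0.7   0.59  2.09 -0.72  0.57 -0.28] F [-2.   1.9  7.7] gap 0.598 t 19.4
shift units before turn [0.002 0.006 0.037]
rz units -0.0
shift units after turn [0.002 0.006 0.037]
```

Request:
apply_moves(
  targets=[
    [[-1,0,0,-0.2,0,0,0],[-1,0,0,-0.5,0,0,0],[-1,0,0,-0.8,0,0,0],[-1,0,0,-0.8,0,0,0],[-1,0,0,-0.8,0,0,0],[-1,-0.2,-0.4,-0.8,0,0,0],[-1,-0.25,-0.5,-0.3,0,0,0],[-1,-0.25,-0.5,0,0,0,0]],
  ],
)

```text
time: 20.2
eef_pos: [0.3761, -0.2132, 0.1957]
tcp_rot: [1.0, -0.001, 0.002, 0.001]
wrist_force: [0.1, 1.8, -0.8]
finger_gap: 0.598
grip_force: 62.6
```

Request:
apply_moves(
  targets=[
    [[-1,0,-0.5,0,0,0,0],[-1,0,-0.5,0,0,0,0],[-1,0,-0.5,0,0,0,0],[-1,0.1,-0.5,0,0,0,0],[-1,0.1,-0.5,0,0,0,0],[-1,0.15,-0.5,0,0,0,0],[-1,0.15,-0.5,0,0,0,0],[-1,0.15,-0.4,0,0,0,0]],
  ],
)

```text
time: 21.0
eef_pos: [0.4082, -0.0163, 0.1936]
tcp_rot: [1.0, 0.0, 0.0, -0.0]
wrist_force: [0.5, 0.3, -0.3]
finger_gap: 0.598
grip_force: 62.6
```

Run:
```python
from h import *
delta([.472,-.008,.18],0)
```

```text
pos [ 0.4082 -0.0163  0.1936] hdg 0.0 tilt 0.04 q [-0.78  0.28  0.98  2.05 -0.29  0.95 -1.22] F [ 0.5  0.3 -0.3] gap 0.598 t 21.0
shift units before turn [ 1.276 -0.165  0.273]
rz units 0.01
shift units after turn [ 1.276 -0.166  0.273]
```

Request:
apply_moves(
  targets=[
    [[-1,0.2,-0.03,0.05,0,0,0],[-1,0.3,-0.04,0.08,0,0,0],[-1,0.3,-0.04,0.08,0,0,0],[-1,0.3,-0.03,0.08,0,0,0],[-1,0.17,-0.02,0.1,0,0,0],[-1,0,0,0.1,0,0,0],[-1,0,0,0,0,0,0]],
  ],
)

```text
time: 21.7
eef_pos: [0.4708, -0.0102, 0.1679]
tcp_rot: [1.0, -0.0, -0.001, 0.0]
wrist_force: [-1.5, 0.5, -0.1]
finger_gap: 0.598
grip_force: 62.7
```

Run:
```python
from h import *
delta([.472,-.008,.12],0)
c=snap('side','side7'); t=snap('top','top7')
P=manip.get_obs()['eef_pos']
for z in (0,.008,.016,.024,.04): print(z,[(6*(proj(c,P+[0,k*.027,z])-[275,140])).round() for k in(1,0,-1)])
print('neck',6*(proj(c,[.4725,-.0078,.135])-[275,140]))
a=cv2.resize(c['pixels'][140:235,275:365],None,fx=6,fy=6,interpolation=cv2.INTER_CUBIC)
cv2.imwrite('pics/c7.png',a[:,:,::-1])
```

```text
pos [ 0.4708 -0.0102  0.1679] hdg -0.1 tilt 0.12 q [-0.65  0.43  0.9   1.95 -0.4   0.96 -1.13] F [-1.5  0.5 -0.1] gap 0.598 t 21.7
shift units before turn [ 0.025 -0.044  0.958]
rz units -0.01
shift units after turn [ 0.025 -0.044  0.958]
0 [array([185., 306.]), array([232., 332.]), array([281., 360.])]
0.008 [array([184., 291.]), array([232., 317.]), array([281., 345.])]
0.016 [array([184., 276.]), array([232., 302.]), array([281., 330.])]
0.024 [array([184., 260.]), array([232., 287.]), array([281., 314.])]
0.04 [array([183., 230.]), array([232., 256.]), array([282., 283.])]
neck [230.71824778 389.70566824]
```

View pics/c7.png

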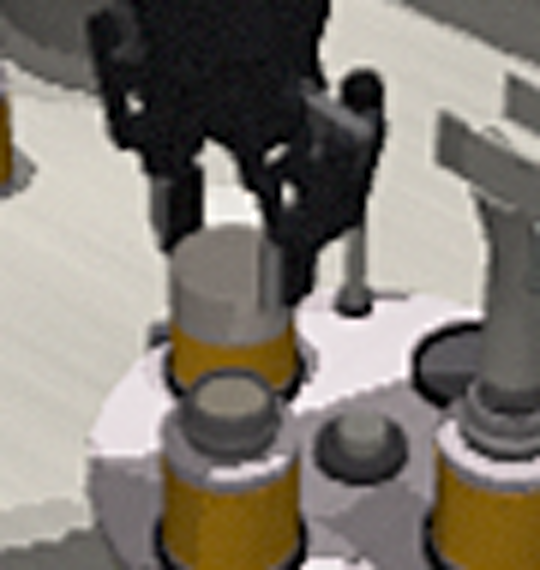

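Cap check: it hangs level in the fingers, with its top ellipse at crop (229,258) and the right fingertip near (270,312), well above its lower edge. It lines up over the neck rim at crop (230,393), where 390 was predicted. Lowering.

Request:
apply_moves(
  targets=[
    [[-1,0.02,-0.04,0.15,0,0,0],[-1,0,0,0.2,0,0,0],[-1,0,0,0.2,0,0,0],[-1,0,0,0.2,0,0,0],[-1,0,0,0.1,0,0,0],[-1,0,0,0.06,0,0,0],[-1,0,0,0,0,0,0]],
  ],
)

```text
time: 22.5
eef_pos: [0.4726, -0.0078, 0.1228]
tcp_rot: [1.0, -0.0, -0.0, 0.0]
wrist_force: [0.5, -0.6, -0.1]
finger_gap: 0.598
grip_force: 62.7
```

Request:
apply_moves(
  targets=[
    [[-1,0,0,0.04,0,0,0],[-1,0,0,0.04,0,0,0],[-1,0,0,0.04,0,0,0],[-1,0,0,0.04,0,0,0],[-1,0,0,0,0,0,0]],
  ],
)

```text
time: 23.0
eef_pos: [0.4727, -0.0076, 0.115]
tcp_rot: [1.0, 0.0, -0.0, 0.0]
wrist_force: [0.3, 0.4, 0.2]
finger_gap: 0.598
grip_force: 62.7
```

Run:
```python
from h import *
delta([.472,-.008,.108],0)
```

```text
pos [ 0.4727 -0.0076  0.115 ] hdg 0.0 tilt 0.02 q [-0.6   0.49  0.83  2.02 -0.49  0.84 -1.06] F [0.3 0.4 0.2] gap 0.598 t 23.0
shift units before turn [-0.014  0.008  0.139]
rz units 0.0
shift units after turn [-0.014  0.008  0.139]
```

Past the rim with no force, so the cap is on the neck. Pressing on in small steps.

Request:
apply_moves(
  targets=[
    [[-1,0,0,0.05,0,0,0],[-1,0,0,0.05,0,0,0],[-1,0,0,0.04,0,0,0],[-1,0,0,0,0,0,0]],
  ],
)

```text
time: 23.4
eef_pos: [0.4726, -0.0076, 0.1079]
tcp_rot: [1.0, 0.0, -0.0, -0.0]
wrist_force: [-1.8, 0.1, 1.4]
finger_gap: 0.599
grip_force: 62.8
```

Request:
apply_moves(
  targets=[
    [[-1,0,0,0.04,0,0,0],[-1,0,0,0.04,0,0,0],[-1,0,0,0,0,0,0]],
  ],
)

```text
time: 23.7
eef_pos: [0.4744, -0.0077, 0.1052]
tcp_rot: [1.0, 0.0, 0.002, -0.0]
wrist_force: [0.4, 1.9, 9.2]
finger_gap: 0.603
grip_force: 63.5
```

Request:
apply_moves(
  targets=[
    [[-1,0,0,0.04,0,0,0],[-1,0,0,0.04,0,0,0],[-1,0,0,0,0,0,0]],
  ],
)

```text
time: 24.0
eef_pos: [0.4725, -0.0076, 0.1001]
tcp_rot: [1.0, 0.0, -0.0, -0.0]
wrist_force: [-0.7, 0.1, 0.0]
finger_gap: 0.598
grip_force: 63.0
```

The force rose to 9 N and then dropped to 0, so it clicked at the expected depth. I'll keep pressing until it is home.

Request:
apply_moves(
  targets=[
    [[-1,0,0,0.04,0,0,0],[-1,0,0,0.04,0,0,0],[-1,0,0,0.04,0,0,0],[-1,0,0,0,0,0,0]],
  ],
)

```text
time: 24.4
eef_pos: [0.4732, -0.0077, 0.098]
tcp_rot: [1.0, -0.0, 0.001, -0.002]
wrist_force: [-18.2, 4.5, 58.5]
finger_gap: 0.596
grip_force: 70.7
```

Run:
```python
from h import *
delta([.472,-.008,.099],0)
```

```text
pos [ 0.4732 -0.0077  0.098 ] hdg -0.0 tilt 0.3 q [-0.57  0.51  0.8   2.04 -0.52  0.79 -1.03] F [-18.2   4.5  58.5] gap 0.596 t 24.4
shift units before turn [-0.024  0.006 -0.019]
rz units -0.01
shift units after turn [-0.024  0.006 -0.019]
```

Fully home (TCP 0.098) but pressing hard at 58 N. I'll ease to a firm 30 N or so.

Request:
apply_moves(
  targets=[
    [[-1,0,0,-0.02,0,0,0],[-1,0,0,-0.015,0,0,0],[-1,0,0,0,0,0,0],[-1,0,0,0,0,0,0],[-1,0,0,0,0,0,0]],
  ],
)

```text
time: 24.9
eef_pos: [0.4731, -0.0077, 0.0983]
tcp_rot: [1.0, -0.0, 0.001, -0.001]
wrist_force: [-11.0, 2.9, 36.8]
finger_gap: 0.603
grip_force: 68.3
```

Run:
```python
from h import *
delta([.472,-.008,.099],0)
c=snap('side','side8'); t=snap('top','top8')
g=cv2.cvtColor(c['pixels'],cv2.COLOR_RGB2GRAY); m=(g[148:168,325:345]<60).astype(np.uint8)
n,l,st,ce=cv2.connectedComponentsWithStats(m);print('knob blob',[(x+[325,148]).round(1).tolist() for x in ce[1:]],st[1:].tolist())
delta([.472,-.008,.099],0)
```

```text
pos [ 0.4731 -0.0077  0.0983] hdg -0.0 tilt 0.18 q [-0.57  0.51  0.8   2.04 -0.52  0.79 -1.03] F [-11.    2.9  36.8] gap 0.603 t 24.9
shift units before turn [-0.021  0.006 -0.014]
rz units -0.0
shift units after turn [-0.021  0.006 -0.014]
knob blob [[326.6, 157.5], [335.0, 157.5]] [[0, 0, 5, 20, 79], [7, 4, 7, 12, 71]]
pos [ 0.4731 -0.0077  0.0983] hdg -0.0 tilt 0.18 q [-0.57  0.51  0.8   2.04 -0.52  0.79 -1.03] F [-10.8   3.3  36.8] gap 0.597 t 25.0
shift units before turn [-0.021  0.005 -0.014]
rz units -0.01
shift units after turn [-0.021  0.005 -0.014]
```

Request:
apply_moves(
  targets=[
    [[-1,0,0,-0.01,0,0,0],[-1,0,0,0,0,0,0],[-1,0,0,0,0,0,0]],
  ],
)

```text
time: 25.3
eef_pos: [0.473, -0.0078, 0.0984]
tcp_rot: [1.0, -0.0, 0.001, -0.001]
wrist_force: [-8.6, 1.6, 30.8]
finger_gap: 0.601
grip_force: 67.6
```

Run:
```python
from h import *
delta([.472,-.008,.099],0)
print(manip.hand_in())
```

```text
pos [ 0.473  -0.0078  0.0984] hdg -0.0 tilt 0.15 q [-0.57  0.51  0.8   2.04 -0.52  0.8  -1.03] F [-8.6  1.6 30.8] gap 0.601 t 25.3
shift units before turn [-0.02   0.005 -0.012]
rz units -0.01
shift units after turn [-0.02   0.005 -0.012]
the job is handed in; nothing more can be done
None
```

I handed the job in at 25.3 s: the dial is one station on and in its detent, and the white snap cap clicked onto the full tin and sits home, with the fingers still gripping it and pushing down at about 31 N.

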